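# Flip the guide leaf over the coil plate

### The job

A steel coil plate lies in the nest of the riveting fixture beside the hand press, and the fixture's hinged guide leaf is folded back on the other side of the spine. Using only the fingertips or the outside of the fingers, without pinching or grasping anything, swing the leaf up and over its spine under control, neither flinging nor forcing it, and press it down until it lies fully flat over the nest; then take the hand away. Leave the coil plate in its nest and the small parts on the bench where they are.

Things in the scene. Friction and masses are not known exactly. Their poses are not given: they have to be found in the camera images.
- fixture: Bolted-down riveting fixture. Origin on the bench below the middle of the spine; x along the spine, y from the spine to the side where the leaf is folded back at the start, z up. Maple base 150 mm in x, y -145 to 60 mm, 15 mm high. Nest block on it: 140 mm in x, y -134 to -15 mm, 74 mm high, pocket rims to 80 mm. Beyond y = 60 mm only bench lies under the leaf.
- spine (a point): Middle of the hinge axis, 85 mm above the bench, axes as the fixture's; the axis runs along x, its barrel has 7 mm radius. Two posts at 45 mm on the +y side (x = +-45 mm, 16 mm square, tops 82 mm above the bench) carry the folded leaf.
- leaf (a joint): Angle of the guide leaf, rad: 0 = folded back, level, on the +y side; 1.57 upright; 3.14 = flat over the nest (end stop), upper face then 88 mm above the bench, 4 mm clear of the coil plate. Starts at 0 to 0.35. Stiff hinge (0.16 N m friction): the leaf stays wherever it is left, never falls by itself, and needs 2 to 4 N near its free edge.
- leaf_edge (a point): Middle of the leaf's free edge, half-way through its thickness, 120 mm from the hinge axis. The leaf is an aluminium plate 120 mm wide along the spine and 6 mm thick, its mid-plane through the hinge axis, about 0.15 kg, with four brass guide bushes 1 mm proud of both faces.
- coil_plate: Loose steel coil plate 60 by 50 by 4 mm with a 14 mm hole, lying in the pocket (68 by 58 mm, centred at y = -83 mm of the fixture, floor 74 mm above the bench). Origin at the centre of its underside.
- rotor: Nickel-plated flipper rotor, a loose bystander standing on the bench: hub 22 mm across with a shaft, 45 mm high in all, and a crank arm reaching 39 mm along its x. Origin at the centre of the hub's underside.
- drop_target: Yellow plastic drop target, a loose bystander: foot 30 by 28 mm with an upright blade, 46 mm high. Origin at the centre of its underside.
- sleeve: Red rubber post sleeve, a loose bystander: upright tube 20 mm across, 28 mm high. Origin at the centre of its underside.
Mind the look-alikes: they are no part of the job. Of the things like the coil_plate, leave any that is black or yellow; of the rest the larger one is meant.

How it is judged:
At the end, for the whole second after the job is handed in: The leaf lies flat over the nest (joint above 3.08 rad, within 3.5 degrees of its stop) and is still; the coil plate lies in its pocket; rotor, drop target and sleeve are within 20 mm of where they stood (value of joint leaf above 3.08 rad and velocity of joint leaf between -0.05 and 0.05 rad/s and x of coil_plate in the frame of fixture between -0.012 and 0.012 m and y of coil_plate in the frame of fixture between -0.095 and -0.071 m and height (world z) of coil_plate below 0.079 m and distance of each of rotor, drop_target, sleeve from where it was at the start of the episode below 0.02 m); the robot touches nothing.
It fails at once if a bystander part is moved, lifted or carried by more than 20 mm (distance of any of rotor, drop_target, sleeve from where it was at the start of the episode above 0.02 m).
It fails at once if the coil plate leaves its nest (not (x of coil_plate in the frame of fixture between -0.012 and 0.012 m and y of coil_plate in the frame of fixture between -0.095 and -0.071 m and height (world z) of coil_plate below 0.079 m)).
It fails at once if the leaf is flung (faster than 5 rad/s) (velocity of joint leaf above 5 rad/s or velocity of joint leaf below -5 rad/s).
It fails at once if the leaf is pinched between the fingers (x of the grasp point in the frame of leaf_edge between -0.06 and 0.06 m and y of the grasp point in the frame of leaf_edge between -0.11 and 0 m and z of the grasp point in the frame of leaf_edge between -0.004 and 0.004 m and contact force between the fingers and leaf above 1 N).
It fails at once if the leaf is forced or gripped hard (more than 40 N from the fingers) (contact force between the fingers and leaf above 40 N).
It also fails if it takes over 45 s, if anything falls off the work surface, if the arm or the gripper's body presses on something with over 40 N, if the wrist force passes 120 N, or if a joint passes its speed limit or range.

### The arm

A 6-joint arm with a two-finger parallel gripper is mounted at the origin on the work surface. World frame = base frame: x ahead of the robot, y to its left, z up, the work surface at z = 0. Lengths are in m, angles in rad, forces in N, time in s.
With the tool pointing down it reaches from about 0.425 to 0.95 m from the base axis. Payload 3.5 kg.
Tool frame: the origin (TCP) lies at the very end of the fingers, on their centre line; the grasp point (between the pads) lies 19 mm behind it; x points along the fingers, z is the direction in which the jaws open and shut, and the axes are right-handed (so a half turn about x gives the same grasp; the last joint's range is limited). The gripper opens to 85 mm and grips with 20 to 120 N. Pads are 22 mm wide; open, the fingers measure 114 mm over their backs; the gripper's body (76 mm by 85 mm) begins 54 mm behind the grasp point. The pads swing forward as they close: fully open they stand 13 mm farther back than shut.
Start: joints at [-1.445, 0.286, 1.577, -0, 1.279, -0.15], TCP at [0.184, -0.649, 0.231] pointing down, gripper open.
Joint ranges: [-2.77, 2.77], [-0.9, 2.22], [0.21, 2.48], [-1.53, 4.67], [0.24, 2.81], [-2.84, 2.84]. Speed limits (rad/s): [2.79, 2.79, 3.14, 3.14, 3.14, 3.14].

### API

Orientations are given as a unit quaternion [x, y, z, w].
In Python, from plant import ctrl, cams gives the robot as it stands.
- The arm moves only by the tool play_rows, never from a script. Its argument "rows" is a list of rows, each a list of 3 entries, a list of its own where there are three numbers: the opening in per cent of the stroke, from 0 (shut) to 100 (fully open), then the shift along the tool's x, y, z in units of 0.3 m (1.0 is 0.3 m), then the turn, a rotation vector about the tool's x, y, z in units of pi/2 rad (1.0 is pi/2 rad). A call has 1 to 10 rows; each row is the pose to reach, as a shift and turn from the pose commanded when the call began, along the tool's axes at that moment; what a row does not reach only later rows make up. A row lasts 1/12 s, in which the tool goes at most 41.7 mm and 7.16 degrees, less where a joint would pass 70% of its speed; a pose out of reach is approached as far as the arm can. A call with a number of a shift or a turn outside -1 to 1 is refused whole. A call with a gripper value outside its range is refused whole. The fingers move at their own pace and stop on an object; "force" is the grip in N (left out, the last holds). Time passes only in rows, so rows that repeat a pose let the fingers close. It gives the time, the measured TCP pose, the force and the opening at its end, in the units of the state.
- ctrl.get_state(): the state, without advancing time (a new reading comes with each control period).
- cams.read_camera(name): name is "side" or "top" or "wrist"; returns a dict with "color" (480x640x3 uint8, red, green, blue), "fx", "fy", "cx", "cy" (pixels), "view" (4x4, takes a point from world to camera coordinates). Camera axes: x right, y down, z forward; pixel columns grow to the right and rows downward; lengths in m; the calibration is good to about 2 mm. A picture is of the moment at which its call begins. There is no depth.
- ctrl.sign_off(): hands the job in, once; it reports no verdict.
The state is a dict: "time": time; "qpos": joint angles; "dq": joint speeds; "joint_efforts": joint torques, N m; "eef_pos": TCP position; "tcp_rot": TCP orientation; "contact_force": force on the tool from outside, world axes, zero at the start; "wrist_torque": the same for the moment, N m; "opening": opening from 0.0 (shut) to 1.0 (fully open).
Only numpy, scipy, OpenCV 4.12 (cv2) and the standard library are available. Lean on these libraries where they do the work, as an engineer would, in place of code of your own. Each camera call takes 0.05 s, during which the arm holds its last target. There are 200 camera calls.

## Working session

There is one attempt and no reset: what is moved stays moved. The work goes in short steps, Python scripts to look and compute and a tool call to move; the robot and the scene stay as the last step left them, time stands still between calls to the robot, and variables do not carry over. Pictures are saved under pics/ and viewed, about 8 in all and at most 12, crops included, and the job is handed in when it is done.

Besides the shell and the picture viewer there is one more tool, called after ">>>" as name(argument=value, ...), one argument or row to a line, values as JSON. play_rows: Moves the arm, as the interface text tells. Shifts and turns lie within -1 to 1; 1 stands for 0.3 m of shift or pi/2 rad of turn. Its arguments: {"type":"object","properties":{"rows":{"type":"array"},"force":{"type":"number"}},"required":["rows"]}

```bash
mkdir -p pics; ls; python3 - <<'E'
from plant import ctrl,cams
import cv2,numpy as np
print(ctrl.get_state())
for n in("top","side"):
    c=cams.read_camera(n); cv2.imwrite(f"pics/{n}0.png",c["color"][:,:,::-1]); print(n,c["fx"],c["fy"],c["cx"],c["cy"],np.round(c["view"],4).tolist())
    np.savez(n+"0.npz",**c)
E
```

```text
pics
{'time': 0.0, 'qpos': array([-1.44500958e+00,  2.87193564e-01,  1.57817463e+00, -9.42721490e-06,
        1.27860550e+00, -1.49994069e-01]), 'dq': array([-0.00047756, -0.00074533, -0.00186928,  0.00017749, -0.00055452,
        0.00113372]), 'joint_efforts': array([-4.82343003e-04, -4.05981553e+01, -2.92624784e+01, -1.57969080e-04,
        5.77869709e-03,  4.42607956e-06]), 'eef_pos': array([ 0.18374804, -0.64882507,  0.22992986]), 'tcp_rot': array([ 0.42712628,  0.56457149, -0.4259259 ,  0.5633909 ]), 'contact_force': array([ 0.37838991, -0.03014279, -0.3433485 ]), 'wrist_torque': array([ 0.02002563, -0.0333893 , -0.02445628]), 'opening': 0.9981760123391457}
top 561.8957113170119 561.8957113170119 319.53652921729264 243.47610534460114 [[-0.0042, -1.0, -0.0016, -0.0003], [-0.9828, 0.0044, -0.1844, 0.5896], [0.1844, 0.0008, -0.9828, 0.7626], [0.0, 0.0, 0.0, 1.0]]
side 589.7273434221335 589.7273434221335 315.84203201544216 245.02183817538204 [[0.8685, -0.4957, -0.001, -0.5122], [-0.2753, -0.4805, -0.8326, 0.2377], [0.4123, 0.7234, -0.5538, 0.5293], [0.0, 0.0, 0.0, 1.0]]
```

View pics/top0.png

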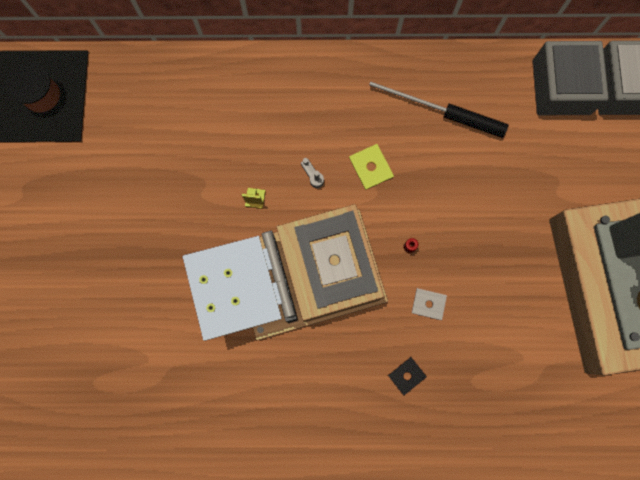

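View pics/side0.png

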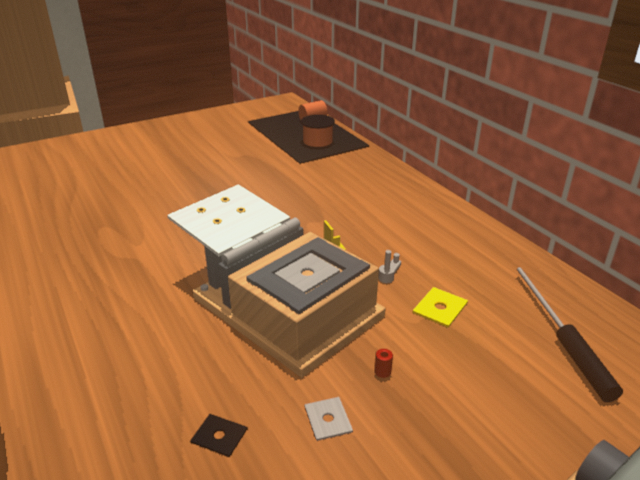

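The top view shows the white leaf at about (184–285, 236–338), the barrel from (269,234) to (293,320) and the nest with its coil plate at (334,260). The drop target is at (255,198), the rotor at (315,175) and the sleeve at (412,245). In the side view the leaf's free edge runs from (169,216) to (237,186). Next I measure the leaf.

```bash
cat > h.py <<'E'
import numpy as np,cv2
def P(c): return np.array([[c["fx"],0,c["cx"]],[0,c["fy"],c["cy"]],[0,0,1]])@c["view"][:3]
def tri(c1,p1,c2,p2): 
    X=cv2.triangulatePoints(P(c1),P(c2),np.array(p1,float).reshape(2,1),np.array(p2,float).reshape(2,1));return (X[:3]/X[3]).ravel()
def onz(c,p,z):
    R,t=c["view"][:3,:3],c["view"][:3,3]; o=-R.T@t
    d=R.T@np.array([(p[0]-c["cx"])/c["fx"],(p[1]-c["cy"])/c["fy"],1]); return o+d*(z-o[2])/d[2]
def leaf(c):
    im=c["color"].astype(int); mx=im.max(2);mn=im.min(2)
    m=((mn>165)&(mx-mn<40)).astype(np.uint8)
    m[:, 420:]=0
    m=cv2.morphologyEx(m,cv2.MORPH_CLOSE,np.ones((9,9)))
    k=max(cv2.findContours(m,0,1)[0],key=cv2.contourArea)
    for e in range(3,30):
        a=cv2.approxPolyDP(k,e,True)
        if len(a)<=4:break
    return cv2.contourArea(k),a.reshape(-1,2)
E
python3 - <<'E'
from h import *
t=np.load("top0.npz");s=np.load("side0.npz")
print(leaf(t),leaf(s))
f=onz(t,(269,234),.092);g=onz(t,(293,320),.092);print("barrel",f,g)
for n,p,z in(("drop",(255,200),.02),("rotor",(316,180),.02),("sleeve",(412,245),.028),("coil",(334,260),.078),("dropTop",(255,190),.046)):print(n,onz(t,p,z))
E
```

```text
(6867.5, array([[258, 236],
       [183, 256],
       [203, 339],
       [280, 318]], dtype=int32)) (4463.5, array([[294, 219],
       [238, 185],
       [168, 215],
       [226, 254]], dtype=int32))
barrel [0.59633682 0.06739047 0.092     ] [0.47742262 0.03344624 0.092     ]
drop [0.66469574 0.096281   0.02      ]
rotor [0.69627945 0.00221701 0.02      ]
sleeve [ 0.5916517 -0.1417332  0.028    ]
coil [ 0.56151378 -0.02310993  0.078     ]
dropTop [0.67315438 0.09344872 0.046     ]
```

```bash
python3 - <<'E'
from h import *
t=np.load("top0.npz");s=np.load("side0.npz")
a=tri(t,(183,256),s,(238,185));b=tri(t,(203,339),s,(168,215))
print("edge",a,b,np.linalg.norm(a-b))
h=tri(t,(334.5,260),s,(308,271.5));print("hole",h)
m=(a+b)/2
u=(a-b)[:2];u/=np.linalg.norm(u);v=np.array([-u[1],u[0]])
print("u,v,yaw",u,v,np.arctan2(u[1],u[0]))
print("edge mid rel hole along v",(m-h)[:2]@v,"along u",(m-h)[:2]@u)
sp=h[:2]+.083*v;print("spine",sp, "edge y_f",(m[:2]-sp)@v,"ang",np.arctan2(m[2]-.085,(m[:2]-sp)@v))
R=np.array([.1837,-.6488])
E
```

```text
edge [0.56624312 0.18503648 0.09447578] [0.45316361 0.15379966 0.09415777] 0.11731502052123814
hole [ 0.56345558 -0.02448495  0.07505706]
u,v,yaw [0.96389975 0.26626543] [-0.26626543  0.96389975] 0.2695165080658138
edge mid rel hole along v 0.20121542820979357 along u -0.0001820703224844969
spine [0.54135555 0.05551873] edge y_f 0.11821542820979358 ang 0.07864925588282379
```

```bash
cat >> h.py <<'E'
from scipy.spatial.transform import Rotation as Ro
S=np.array([.5414,.0555,.085]);U=np.array([.9639,.2663,0]);V=np.array([-.2663,.9639,0]);Z=np.array([0,0,1.])
H=.011;sg=1
def ori(a): # a deg below horizontal
    a=np.radians(a);x=-np.cos(a)*V-np.sin(a)*Z;z=sg*U;return Ro.from_matrix(np.c_[x,np.cross(z,x),z])
def at(y,z,x=0): return S+U*x+V*y+Z*z
def arc(th,a,off=0,r=.095):
    t=np.radians(th);A=np.radians(a);e=np.array([np.cos(t),np.sin(t)]);w=np.array([e[1],-e[0]])
    n=np.array([-np.sin(A),np.cos(A)]);d=np.array([-np.cos(A),-np.sin(A)])
    if th<45: p=.12*e+.003*w-H*n+.025*d-off*w*-1
    else: p=r*e+(.003+H*abs(n@w)+off)*w
    return at(*p)
def rows(goals,p=None,R=None):
    from plant import ctrl
    s=ctrl.get_state();p=s["eef_pos"] if p is None else p;R=Ro.from_quat(s["tcp_rot"]) if R is None else R
    for g,G in goals:
        print(np.round(R.inv().apply(g-p)/.3,3).tolist(),np.round((R.inv()*G).as_rotvec()/(np.pi/2),3).tolist())
E
python3 - <<'E'
from h import *
from plant import ctrl
R=Ro.from_quat(ctrl.get_state()["tcp_rot"]);print(R.as_matrix().round(3))
rows([([.20,-.62,.36],R),([.46,-.3,.36],R)])
E
```

```text
[[-0.     0.962  0.272]
 [ 0.002  0.272 -0.962]
 [-1.     0.    -0.002]]
[-0.433, 0.078, -0.079] [0.0, 0.0, 0.0]
[-0.431, 1.203, -0.869] [0.0, 0.0, 0.0]
```

```bash
python3 - <<'E'
from h import *
from plant import ctrl
R=Ro.from_quat(ctrl.get_state()["tcp_rot"])
rows([([.19,-.63,.38],R),([.34,-.42,.38],Ro.from_rotvec([0,0,np.pi/4])*R)])
E
```

```text
[-0.5, 0.037, -0.056] [0.0, 0.0, 0.0]
[-0.498, 0.709, -0.593] [-0.5, 0.0, -0.001]
```

>>> play_rows(
  rows=[
    [0, [-0.5, 0.04, -0.06], [0, 0, 0]],
    [0, [-0.5, 0.04, -0.06], [0, 0, 0]],
    [0, [-0.5, 0.04, -0.06], [0, 0, 0]],
    [0, [-0.5, 0.7, -0.6], [-0.5, 0, 0]],
    [0, [-0.5, 0.7, -0.6], [-0.5, 0, 0]],
    [0, [-0.5, 0.7, -0.6], [-0.5, 0, 0]],
    [0, [-0.5, 0.7, -0.6], [-0.5, 0, 0]],
    [0, [-0.5, 0.7, -0.6], [-0.5, 0, 0]],
    [0, [-0.5, 0.7, -0.6], [-0.5, 0, 0]],
    [0, [-0.5, 0.7, -0.6], [-0.5, 0, 0]],
  ],
  force=20,
)

```text
time: 0.93
eef_pos: [0.3394, -0.4149, 0.3824]
tcp_rot: [0.175, 0.684, -0.175, 0.686]
contact_force: [-0.4, -0.9, -0.2]
opening: 0.0
```

```bash
python3 - <<'E'
from h import *
rows([([.46,-.15,.36],ori(90))])
E
```

```text
[0.076, 0.968, -0.071] [-0.49, 0.001, -0.0]
```

>>> play_rows(
  rows=[
    [0, [0.08, 0.97, -0.07], [-0.49, 0, 0]],
    [0, [0.08, 0.97, -0.07], [-0.49, 0, 0]],
    [0, [0.08, 0.97, -0.07], [-0.49, 0, 0]],
    [0, [0.08, 0.97, -0.07], [-0.49, 0, 0]],
    [0, [0.08, 0.97, -0.07], [-0.49, 0, 0]],
    [0, [0.08, 0.97, -0.07], [-0.49, 0, 0]],
    [0, [0.08, 0.97, -0.07], [-0.49, 0, 0]],
    [0, [0.08, 0.97, -0.07], [-0.49, 0, 0]],
    [0, [0.08, 0.97, -0.07], [-0.49, 0, 0]],
  ],
)

```text
time: 1.68
eef_pos: [0.4609, -0.153, 0.3566]
tcp_rot: [-0.093, 0.701, 0.093, 0.701]
contact_force: [0.3, -1.1, 0.3]
opening: 0.001
```

```bash
python3 - <<'E'
from h import *
rows([([.48,.12,.34],ori(70)),(at(.19,.09),ori(45))])
E
```

```text
[0.056, 0.862, 0.299] [-0.003, -0.001, -0.223]
[0.606, 1.234, 0.438] [-0.003, -0.002, -0.5]
```

>>> play_rows(
  rows=[
    [0, [0.05, 0.86, 0.3], [0, 0, -0.22]],
    [0, [0.05, 0.86, 0.3], [0, 0, -0.22]],
    [0, [0.05, 0.86, 0.3], [0, 0, -0.22]],
    [0, [0.05, 0.86, 0.3], [0, 0, -0.22]],
    [0, [0.05, 0.86, 0.3], [0, 0, -0.22]],
    [0, [0.05, 0.86, 0.3], [0, 0, -0.22]],
    [0, [0.05, 0.86, 0.3], [0, 0, -0.22]],
    [0, [0.05, 0.86, 0.3], [0, 0, -0.22]],
    [0, [0.05, 0.86, 0.3], [0, 0, -0.22]],
  ],
)

```text
time: 2.43
eef_pos: [0.4815, 0.1172, 0.3419]
tcp_rot: [-0.211, 0.675, -0.03, 0.706]
contact_force: [-0.1, -0.3, 0.3]
opening: 0.002
```

```bash
python3 - <<'E'
from h import *
rows([(at(.20,.16),ori(45)),(at(.20,.07),ori(45))])
E
```

```text
[0.162, 0.501, 0.134] [-0.005, -0.004, -0.28]
[0.444, 0.603, 0.135] [-0.005, -0.004, -0.28]
```

>>> play_rows(
  rows=[
    [0, [0.16, 0.5, 0.135], [0, 0, -0.28]],
    [0, [0.16, 0.5, 0.135], [0, 0, -0.28]],
    [0, [0.16, 0.5, 0.135], [0, 0, -0.28]],
    [0, [0.16, 0.5, 0.135], [0, 0, -0.28]],
    [0, [0.16, 0.5, 0.135], [0, 0, -0.28]],
    [0, [0.44, 0.6, 0.135], [0, 0, -0.28]],
    [0, [0.44, 0.6, 0.135], [0, 0, -0.28]],
    [0, [0.44, 0.6, 0.135], [0, 0, -0.28]],
    [0, [0.44, 0.6, 0.135], [0, 0, -0.28]],
  ],
)

```text
time: 3.18
eef_pos: [0.4875, 0.2453, 0.1548]
tcp_rot: [-0.354, 0.615, -0.185, 0.68]
contact_force: [0.6, -0.2, 0.6]
opening: 0.007
```

```bash
python3 - <<'E'
from h import *
from plant import ctrl,cams
s=ctrl.get_state();p=s["eef_pos"];q=p-S
print("y,z rel",q@V,q@Z,q@U,"R err",(Ro.from_quat(s["tcp_rot"]).inv()*ori(45)).magnitude(),s["qpos"])
rows([(at(.17,-.022),ori(45)),(arc(5,45,.006),ori(45))])
c=cams.read_camera("side");cv2.imwrite("pics/s1.png",c["color"][:,:,::-1])
E
```

```text
y,z rel 0.19734239351072094 0.06981691616189024 -0.0014059731410792017 R err 0.014793936523751315 [ 0.58731706  0.30609091  1.84712099 -0.75016008  1.37778934  0.62887172]
[0.28, 0.153, 0.008] [-0.003, -0.009, 0.002]
[0.426, 0.017, 0.011] [-0.003, -0.009, 0.002]
```

View pics/s1.png

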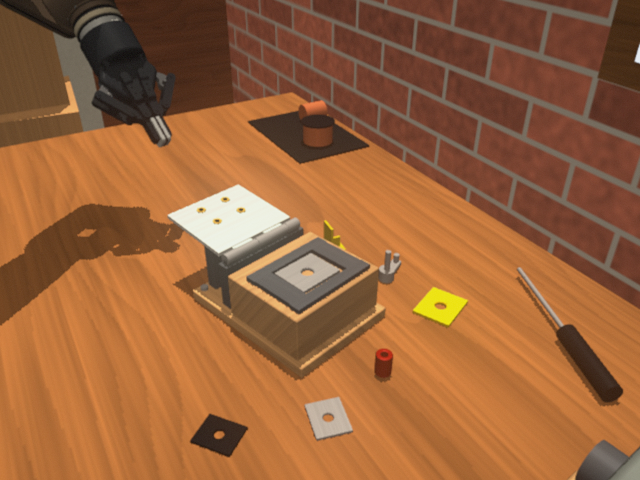

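The tool tip is at about (165,138), above and outside the free edge. It is tilted toward the spine and touches nothing. Next I go down and under the edge.

>>> play_rows(
  rows=[
    [0, [0.28, 0.155, 0.01], [0, -0.01, 0]],
    [0, [0.28, 0.155, 0.01], [0, -0.01, 0]],
    [0, [0.28, 0.155, 0.01], [0, -0.01, 0]],
    [0, [0.28, 0.155, 0.01], [0, -0.01, 0]],
    [0, [0.35, 0.09, 0.01], [0, -0.01, 0]],
    [0, [0.425, 0.017, 0.01], [0, -0.01, 0]],
    [0, [0.425, 0.017, 0.01], [0, -0.01, 0]],
  ],
)

```text
time: 3.82
eef_pos: [0.5162, 0.1632, 0.0677]
tcp_rot: [-0.353, 0.606, -0.183, 0.689]
contact_force: [-0.7, 0.0, -0.1]
opening: -0.003
```

```bash
python3 - <<'E'
from h import *
from plant import ctrl
s=ctrl.get_state();q=s["eef_pos"]-S
print(q@V,q@Z,q@U)
rows([(arc(t,45,0),ori(45)) for t in range(6,47,5)])
E
```

```text
0.11052689777998803 -0.01725955889484003 0.004372391560053611
[-0.002, -0.005, -0.014] [-0.008, 0.006, 0.001]
[-0.023, -0.033, -0.014] [-0.008, 0.006, 0.001]
[-0.042, -0.062, -0.013] [-0.008, 0.006, 0.001]
[-0.058, -0.093, -0.013] [-0.008, 0.006, 0.001]
[-0.072, -0.125, -0.012] [-0.008, 0.006, 0.001]
[-0.082, -0.158, -0.012] [-0.008, 0.006, 0.001]
[-0.09, -0.192, -0.011] [-0.008, 0.006, 0.001]
[-0.095, -0.227, -0.011] [-0.008, 0.006, 0.001]
[-0.097, -0.26, -0.01] [-0.008, 0.006, 0.001]
```

>>> play_rows(
  rows=[
    [0, [0, -0.005, -0.01], [0, 0, 0]],
    [0, [-0.02, -0.033, -0.01], [0, 0, 0]],
    [0, [-0.042, -0.062, -0.01], [0, 0, 0]],
    [0, [-0.058, -0.093, -0.01], [0, 0, 0]],
    [0, [-0.072, -0.125, -0.01], [0, 0, 0]],
    [0, [-0.082, -0.158, -0.01], [0, 0, 0]],
  ],
)

```text
time: 4.32
eef_pos: [0.5148, 0.1506, 0.1164]
tcp_rot: [-0.354, 0.606, -0.18, 0.689]
contact_force: [-0.2, 3.9, 0.5]
opening: 0.002
```

```bash
python3 - <<'E'
from h import *
from plant import ctrl,cams
s=ctrl.get_state();q=s["eef_pos"]-S
print(q@V,q@Z,q@U)
c=cams.read_camera("side");cv2.imwrite("pics/s2.png",c["color"][:,:,::-1])
rows([(arc(t,45,0),ori(45)) for t in range(31,92,6)])
E
```

```text
0.09874489087546914 0.031380969555140956 -0.00029836615413828677
[0.006, -0.008, -0.001] [-0.006, 0.008, 0.0]
[-0.003, -0.049, -0.001] [-0.006, 0.008, 0.0]
[-0.007, -0.091, -0.0] [-0.006, 0.008, 0.0]
[-0.01, -0.127, 0.0] [-0.006, 0.008, 0.0]
[-0.011, -0.161, 0.0] [-0.006, 0.008, 0.0]
[-0.008, -0.195, 0.001] [-0.006, 0.008, 0.0]
[-0.001, -0.229, 0.001] [-0.006, 0.008, 0.0]
[0.009, -0.263, 0.001] [-0.006, 0.008, 0.0]
[0.024, -0.295, 0.001] [-0.006, 0.008, 0.0]
[0.042, -0.326, 0.001] [-0.006, 0.008, 0.0]
[0.063, -0.355, 0.001] [-0.006, 0.008, 0.0]
```

View pics/s2.png

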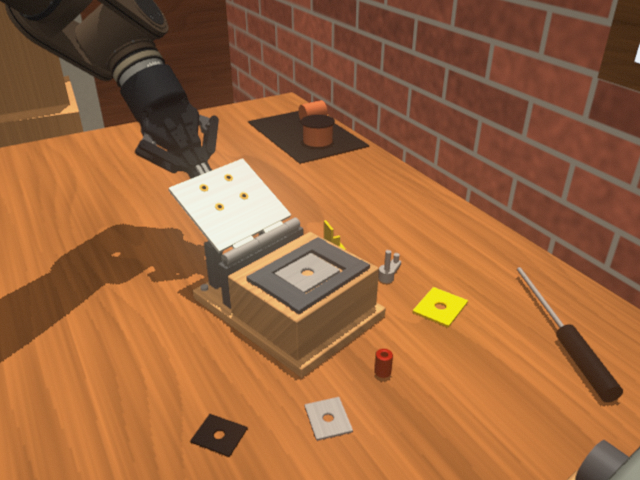

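The leaf is lifted: its free edge now runs from about (171,190) to (243,161), with the finger beneath it. The wrist force reads about 4 N. I continue along the arc.

>>> play_rows(
  rows=[
    [0, [0.006, -0.01, 0], [0, 0, 0]],
    [0, [-0.003, -0.05, 0], [0, 0, 0]],
    [0, [-0.007, -0.09, 0], [0, 0, 0]],
    [0, [-0.01, -0.127, 0], [0, 0, 0]],
    [0, [-0.01, -0.16, 0], [0, 0, 0]],
    [0, [-0.008, -0.195, 0], [0, 0, 0]],
    [0, [0, -0.23, 0], [0, 0, 0]],
    [0, [0.01, -0.263, 0], [0, 0, 0]],
    [0, [0.024, -0.295, 0], [0, 0, 0]],
    [0, [0.042, -0.326, 0], [0, 0, 0]],
  ],
)

```text
time: 5.2
eef_pos: [0.5347, 0.0728, 0.175]
tcp_rot: [-0.354, 0.607, -0.181, 0.688]
contact_force: [0.5, 2.5, -0.9]
opening: -0.002
```

```bash
python3 - <<'E'
from h import *
from plant import ctrl,cams
s=ctrl.get_state();q=s["eef_pos"]-S
print(q@V,q@Z,q@U)
c=cams.read_camera("side");cv2.imwrite("pics/s3.png",c["color"][:,:,::-1])
A=lambda t:45+max(0,t-85)*.4
rows([(arc(t,A(t),0),ori(A(t))) for t in range(85,140,6)])
E
```

```text
0.018427336746383034 0.0900171826567479 -0.001844181351707561
[-0.013, -0.0, 0.006] [-0.005, 0.005, 0.001]
[0.008, -0.028, 0.006] [-0.005, 0.005, 0.028]
[0.032, -0.054, 0.006] [-0.005, 0.006, 0.055]
[0.058, -0.077, 0.006] [-0.005, 0.006, 0.081]
[0.087, -0.096, 0.006] [-0.005, 0.006, 0.108]
[0.118, -0.113, 0.006] [-0.005, 0.006, 0.135]
[0.151, -0.126, 0.005] [-0.004, 0.006, 0.161]
[0.185, -0.135, 0.005] [-0.004, 0.006, 0.188]
[0.22, -0.141, 0.005] [-0.004, 0.006, 0.215]
[0.255, -0.143, 0.005] [-0.004, 0.006, 0.241]
```

View pics/s3.png

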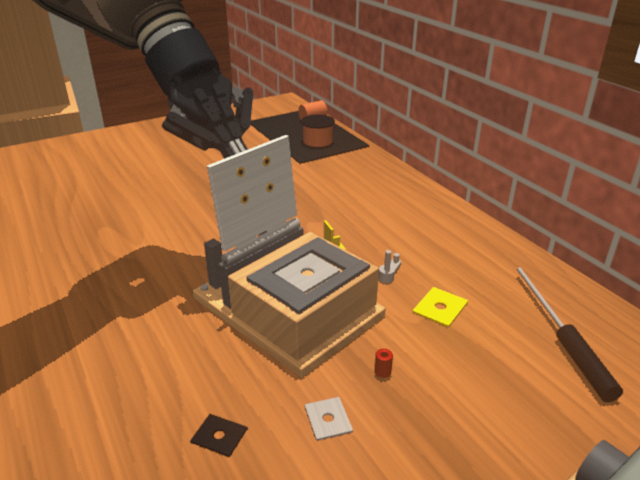

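The leaf stands nearly upright, with its top edge from about (210,167) to (290,138) and the finger behind it. I keep going over the spine.

>>> play_rows(
  rows=[
    [0, [0.008, -0.028, 0.006], [0, 0, 0.03]],
    [0, [0.032, -0.054, 0.006], [0, 0, 0.055]],
    [0, [0.058, -0.077, 0.006], [0, 0, 0.08]],
    [0, [0.087, -0.096, 0.006], [0, 0, 0.11]],
    [0, [0.118, -0.113, 0.006], [0, 0, 0.135]],
    [0, [0.15, -0.126, 0.006], [0, 0, 0.16]],
    [0, [0.185, -0.135, 0.006], [0, 0, 0.19]],
    [0, [0.22, -0.14, 0.006], [0, 0, 0.215]],
    [0, [0.255, -0.143, 0.006], [0, 0, 0.24]],
  ],
)

```text
time: 6.0
eef_pos: [0.5597, -0.0082, 0.1517]
tcp_rot: [-0.234, 0.663, -0.049, 0.71]
contact_force: [-0.3, 1.3, 0.7]
opening: -0.001
```

```bash
python3 - <<'E'
from h import *
from plant import ctrl,cams
s=ctrl.get_state();q=s["eef_pos"]-S
print(q@V,q@Z,q@U)
A=lambda t:45+max(0,t-85)*.4
rows([(arc(t,A(t),0),ori(A(t))) for t in (139,145,151,157,163,168,172,176)])
E
```

```text
-0.0662905379093196 0.0667444790774636 0.0006476704896603049
[0.001, -0.004, -0.002] [-0.002, 0.007, 0.0]
[0.034, -0.015, -0.003] [-0.002, 0.007, 0.027]
[0.069, -0.022, -0.003] [-0.002, 0.007, 0.053]
[0.104, -0.026, -0.003] [-0.002, 0.007, 0.08]
[0.14, -0.025, -0.004] [-0.002, 0.007, 0.107]
[0.169, -0.021, -0.004] [-0.001, 0.007, 0.129]
[0.189, -0.017, -0.004] [-0.001, 0.008, 0.147]
[0.209, -0.012, -0.005] [-0.001, 0.008, 0.164]
```

>>> play_rows(
  rows=[
    [0, [0.034, -0.015, 0], [0, 0, 0.03]],
    [0, [0.069, -0.022, 0], [0, 0, 0.053]],
    [0, [0.104, -0.025, 0], [0, 0, 0.08]],
    [0, [0.14, -0.025, 0], [0, 0, 0.107]],
    [0, [0.165, -0.021, 0], [0, 0, 0.13]],
    [0, [0.185, -0.017, 0], [0, 0, 0.147]],
    [0, [0.2, -0.014, 0], [0, 0, 0.16]],
  ],
)

```text
time: 6.58
eef_pos: [0.5673, -0.035, 0.0977]
tcp_rot: [-0.15, 0.687, 0.04, 0.71]
contact_force: [-0.5, -1.0, 1.9]
opening: -0.001
```

```bash
python3 - <<'E'
from h import *
from plant import ctrl,cams
s=ctrl.get_state();q=s["eef_pos"]-S
print(q@V,q@Z,q@U,s["contact_force"])
c=cams.read_camera("side");cv2.imwrite("pics/s4.png",c["color"][:,:,::-1])
rows([(arc(t,82,o),ori(82)) for t,o in ((174,0),(177,0),(180,0),(180,-.002),(180,-.004))])
E
```

```text
-0.09415278542575337 0.012651757029031444 0.0008932219352677552 [-0.45210789 -1.03595104  1.90644411]
[-0.005, -0.0, -0.002] [-0.0, 0.006, 0.011]
[0.01, 0.0, -0.002] [-0.0, 0.006, 0.011]
[0.025, 0.001, -0.002] [-0.0, 0.006, 0.011]
[0.031, 0.002, -0.003] [-0.0, 0.006, 0.011]
[0.038, 0.003, -0.003] [-0.0, 0.006, 0.011]
```

View pics/s4.png

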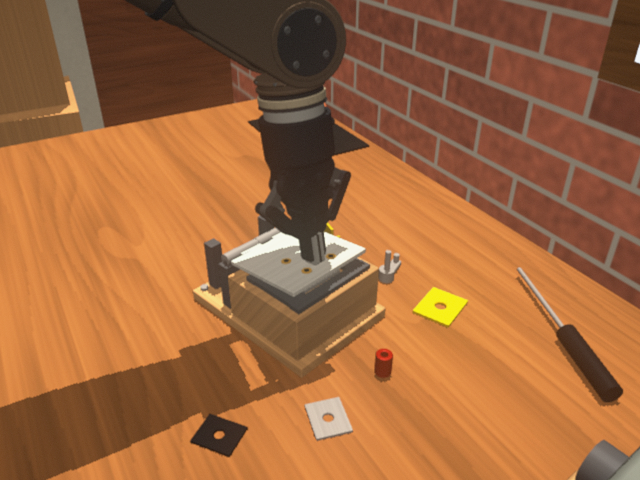

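The leaf is over the nest, a few degrees from flat, with the fingertip on its face at about (315,258). Now I press it down slowly.

>>> play_rows(
  rows=[
    [0, [0.008, 0, 0], [0, 0, 0.01]],
    [0, [0.014, 0, 0], [0, 0, 0.01]],
    [0, [0.018, 0, 0], [0, 0, 0.01]],
    [0, [0.022, 0, 0], [0, 0, 0.01]],
    [0, [0.025, 0, 0], [0, 0, 0.01]],
    [0, [0.025, 0, 0], [0, 0, 0.01]],
  ],
)

```text
time: 7.13
eef_pos: [0.5676, -0.0344, 0.09]
tcp_rot: [-0.144, 0.688, 0.046, 0.71]
contact_force: [0.6, 0.0, 1.2]
opening: -0.002
```

>>> play_rows(
  rows=[
    [0, [0.003, 0, 0], [0, 0, 0]],
    [0, [0.005, 0, 0], [0, 0, 0]],
    [0, [0.005, 0, 0], [0, 0, 0]],
  ],
)

```text
time: 7.38
eef_pos: [0.5676, -0.0345, 0.089]
tcp_rot: [-0.144, 0.688, 0.046, 0.709]
contact_force: [-0.9, 1.8, 3.9]
opening: -0.001
```

>>> play_rows(
  rows=[
    [0, [0.003, 0, 0], [0, 0, 0]],
    [0, [0.005, 0, 0], [0, 0, 0]],
    [0, [0.005, 0, 0], [0, 0, 0]],
  ],
)

```text
time: 7.63
eef_pos: [0.5678, -0.0345, 0.0887]
tcp_rot: [-0.144, 0.688, 0.046, 0.709]
contact_force: [-5.6, 3.1, 10.0]
opening: 0.006
```

The force rose to 10 N while the tip barely moved, so the leaf is at its stop. I retract straight up.

>>> play_rows(
  rows=[
    [0, [-0.03, 0, 0], [0, 0, 0]],
    [0, [-0.1, 0, 0], [0, 0, 0]],
    [0, [-0.2, 0, 0], [0, 0, 0]],
    [0, [-0.35, 0.02, 0], [0, 0, 0]],
    [0, [-0.5, 0.2, 0], [0, 0, 0]],
    [0, [-0.6, 0.4, 0], [0, 0, 0]],
    [0, [-0.6, 0.6, 0], [0, 0, 0]],
    [0, [-0.6, 0.6, 0], [0, 0, 0]],
    [0, [-0.6, 0.6, 0], [0, 0, 0]],
    [0, [-0.6, 0.6, 0], [0, 0, 0]],
  ],
)

```text
time: 8.47
eef_pos: [0.5103, 0.1651, 0.2408]
tcp_rot: [-0.145, 0.687, 0.049, 0.71]
contact_force: [-0.1, -0.2, -0.0]
opening: 0.004
```

```bash
python3 - <<'E'
from h import *
from plant import ctrl,cams
C={n:cams.read_camera(n) for n in("side","top")}
cv2.imwrite("pics/f.png",np.hstack([cv2.resize(C[n]["color"],(400,300)) for n in C])[:,:,::-1])
cv2.imwrite("pics/s5.png",cv2.resize(C["side"]["color"][180:400,180:420],None,fx=2.5,fy=2.5)[:,:,::-1])
print(ctrl.get_state()["eef_pos"],ctrl.get_state()["contact_force"])
# predicted flat upper-face free corners (z .088) vs 5deg open
for n in C:
  for th in (180,176,172):
    t=np.radians(th);e=(.12*np.cos(t)+.003*np.sin(t),.12*np.sin(t)-.003*np.cos(t))
    for x in(-.06,.06):
      h=P(C[n])@np.r_[at(*e,x),1];print(n,th,x,(h[:2]/h[2]).round(1))
E
```

```text
[0.51113214 0.16160345 0.23979345] [ 0.16383389  0.03319331 -0.17849425]
side 180 -0.06 [291.1 299.6]
side 180 0.06 [364.  254.9]
side 176 -0.06 [290.6 293.3]
side 176 0.06 [364. 249.]
side 172 -0.06 [289.7 286.8]
side 172 0.06 [363.6 242.8]
top 180 -0.06 [373.1 291.8]
top 180 0.06 [348.7 210. ]
top 176 -0.06 [373.3 291.3]
top 176 0.06 [348.6 208.6]
top 172 -0.06 [373.1 290.9]
top 172 0.06 [348.2 207.4]
```

View pics/f.png

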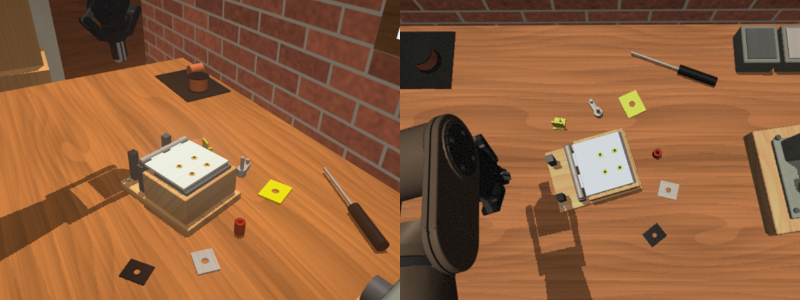

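View pics/s5.png

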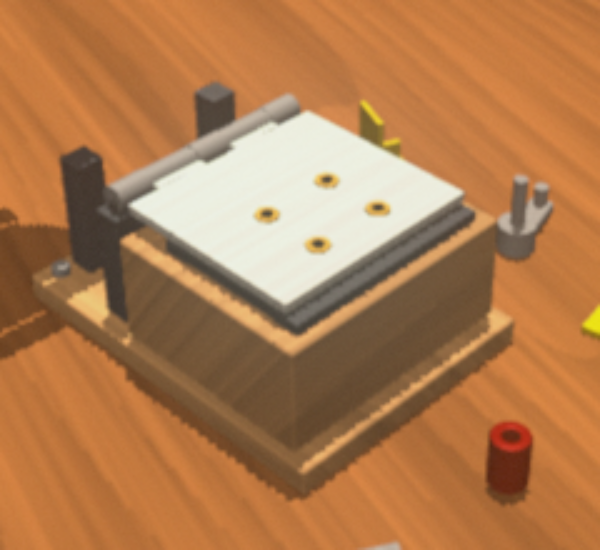

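The leaf lies flat. Its front free corner is at side pixel (295,302) and the right one at (366,257); the flat prediction is (291,300) and (364,255), against about 6 px higher at 4° open. The rotor, drop target and sleeve look unmoved, and the hand is clear.

```bash
python3 -c "
from plant import ctrl
print(ctrl.sign_off())"
```

```text
the job is handed in; nothing more can be done
None
```

The leaf now lies flat over the nest, and I handed the job in at about 8.5 s of the 45 s allowed. With the fingers shut and tilted 45°, I slid the tips under the free edge. I then pushed the leaf up and over the spine at about 1 rad/s and pressed it down with the fingertips.

- **Leaf at its stop:** during the last press the force rose to 10 N while the tip moved only 0.3 mm of the 1.5 mm commanded. After release, the free corners in the side view were within about 4 px of the flat prediction. They sat slightly lower than predicted, whereas a 4° gap would have put them about 6 px higher.
- **Forces:** the highest wrist force I read was about 12 N in all, during that press. I only had readings at the end of each move, so a short peak in between would not show.
- **Bystanders:** the rotor, drop target and sleeve look unmoved in the final pictures. I did not measure their final positions.
- **Coil plate:** the closed leaf hides it, so I could not check it at the end. It was in its pocket when last seen with the leaf upright, and nothing touched it.
- **Hand:** it is well clear of everything, with wrist force near zero.

No check failed or disagreed.

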